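# Reset the week's pill wheel with one full turn

### The job

The week is over: reset the large seven-compartment pill wheel by taking its upright knob once all the way round clockwise, seen from above (one full turn), so that the knob ends back at the pointer rib on the base. Then let go and leave the small four-compartment pill wheel as it stands.

Things in the scene. Friction and masses are not known exactly. Their poses are not given: they have to be found in the camera images.
- week_base: Fixed round white base (176 mm across, 18 mm high) of the large pill wheel. Origin: centre of its underside, on the wheel's upright axis, on the cart top. Its +x points to the pointer rib, an upright rib 8 mm wide, 34 mm high, jutting from the base's edge to 116 mm from the axis. The wheel (7 compartments) is 156 mm across; its walls and hub reach up to 46 mm above the cart top.
- week_wheel (a joint): Turn of the large wheel, rad, counted on through full turns (not wrapped); grows clockwise seen from above. 0: knob in line with the pointer rib (base +x), where it starts within 0.15; 6.283: there again after a full turn. No stop or detent, light friction (under 1 N at the knob), stays where left.
- week_knob (a point): Grip point of the large wheel's knob, on the knob's axis, 78 mm above the cart top, 65 mm from the wheel's axis. The knob is an upright grey plastic cylinder, 18 mm across, from 48 to 98 mm above the cart top; it spins freely on its own pin, so a gripper may hold it and keep its own heading all the way round.
- day_wheel (a joint): Turn of the small wheel (4 compartments, 100 mm across, on a 120 mm base), rad, clockwise from above; 0 with its knob (18 mm across, 48 to 98 mm above the cart top, 38 mm from its axis) at its own pointer rib, where it starts within 0.2. To be left alone.
Things that resemble listed ones, but are neither listed nor needed, are in the scene too. Leave any orange or yellow look-alike of the week_base alone.

How it is judged:
On the way:
1. the large wheel has gone clockwise past half a turn (value of joint week_wheel above 3.3 rad), for 0.05 s.
At the end, for the whole second after the job is handed in: The large wheel has made one full clockwise turn: its knob is in line with the pointer rib again (joint 6.28, within 0.3 rad), the wheel is at rest and released; the small wheel's joint never went beyond 0.5 rad either way (it starts within 0.2) (value of joint week_wheel between 5.98 and 6.59 rad and velocity of joint week_wheel between -0.1 and 0.1 rad/s and contact force between the fingers and week_base below 0.1 N); the robot touches nothing.
It fails at once if the small wheel is turned (value of joint day_wheel above 0.5 rad or value of joint day_wheel below -0.5 rad).
It also fails if it takes over 43 s, if anything falls off the work surface, if the arm or the gripper's body presses on something with over 40 N, if the wrist force passes 120 N, or if a joint passes its speed limit or range.

### The arm

A 7-joint arm with a two-finger parallel gripper is mounted at the origin on the work surface. World frame = base frame: x ahead of the robot, y to its left, z up, the work surface at z = 0. Lengths are in m, angles in rad, forces in N, time in s.
With the tool pointing down it reaches from about 0.375 to 0.925 m from the base axis. Payload 3.1 kg.
Tool frame: the origin (TCP) lies at the very end of the fingers, on their centre line; the grasp point (between the pads) lies 19 mm behind it; z points along the fingers, y is the direction in which the jaws open and shut (so a half turn about z gives the same grasp; the last joint's range is limited). The gripper opens to 85 mm and grips with 20 to 120 N. Pads are 22 mm wide; open, the fingers measure 114 mm over their backs; the gripper's body (76 mm by 85 mm) begins 54 mm behind the grasp point. The pads swing forward as they close: fully open they stand 13 mm farther back than shut.
Start: joints at [-1.318, 0.383, 0.044, 1.598, -0.018, 1.161, -0.05], TCP at [0.223, 0.61, 0.231] pointing down, gripper open.
Joint ranges: [-2.61, 2.61], [-0.41, 2.15], [-1.48, 1.57], [0, 2.5], [-1.57, 4.71], [0.05, 1.97], [-2.85, 2.85]. Speed limits (rad/s): [2.79, 2.79, 3.14, 3.14, 3.14, 3.14, 3.14].

### API

Orientations are given as a rotation vector (axis times angle).
In Python, from rig import env, inverse_kinematics, vision, finish_job gives the robot as it stands. The module is installed in compiled form; this text tells all that it offers. Calls block until the motion is done:
- env.move_to(position, orientation): joint-space move of the TCP to a pose.
- env.move_linear(position, attitude=None, max_speed=0.15, stop_force=None): straight line of the TCP; attitude=None keeps the orientation; max_speed is the mean speed in m/s. With stop_force (N) it stops when the force on the tool has changed by that much, and returns True; else False.
- env.movej(angles): joint-space move.
- env.open_jaws() and env.close_gripper(newtons=None): open the fingers fully, or close them until they stop; newtons is the grip in N (None keeps the last).
- env.wait(seconds).
- inverse_kinematics(position, orientation): joint angles nearest the present ones, or None.
- vision.grab_frame(name): name is "side" or "top" or "wrist"; returns the picture (420x560x3 uint8, red, green, blue); there is no depth.
- vision.camera_info(name): a dict with "fx", "fy", "cx", "cy" (pixels), "R" (3x3) and "t" (3): a world point X has camera coordinates R X + t. Camera axes: x right, y down, z forward; pixel columns grow to the right and rows downward; lengths in m; the calibration is good to about 2 mm. A picture is of the moment at which its call begins: read the wrist's pose just before it. camera_info takes no time and is no camera call; for the wrist camera it gives the pose at the moment of the call.
A pose or a line that the arm cannot do raises env.MotionError and nothing moves.
- finish_job(): hands the job in, once; it reports no verdict.
Trained networks look in the newest picture that a camera, given by its name, has taken for a name from the list of things; names that differ only in an ending like _2 or _b are one class to them, and where a whole thing is asked for, a point or a joint stands for the part that bears it (a point fixed in the world has none). Each returns a list of dicts, best first, with "score" (0 to 1); they miss things now and then, are a little off and sometimes report something else, mostly with a low value. They report only what shows in the picture. A call takes as long as a camera call. They do not tell look-alikes from the thing itself.
- vision.spot_in(label, camera): "box" ([left, top, right, bottom] as shares, 0 to 1, of the picture: columns of its width, rows of its height, round what is visible of it).
Readings, each from a call of its own:
- env.read_time(): time.
- env.read_q(): joint angles.
- env.read_dq(): joint speeds.
- env.read_joint_efforts(): joint torques, N m.
- env.read_tcp_pos(): TCP position.
- env.read_eef_rot(): TCP orientation.
- env.read_ft_force(): force on the tool from outside, world axes, zero at the start.
- env.read_moment(): the same for the moment, N m.
- env.read_gripper_width(): opening from 0.0 (shut) to 1.0 (fully open).
Only numpy, scipy, OpenCV 4.12 (cv2) and the standard library are available. Lean on these libraries where they do the work, as an engineer would, in place of code of your own. Each camera call takes 0.05 s, during which the arm holds its last target.

## Working session

There is one attempt and no reset: what is moved stays moved. The work goes in short steps, each a Python script; the robot and the scene stay as the last script left them, time stands still between calls to the robot, and variables do not carry over. Pictures are saved under pics/ and viewed, and the job is handed in when it is done.

```bash
mkdir -p pics; python3 - <<'E'
from rig import env, vision
import cv2
for n in ["top","side","wrist"]:
    im=vision.grab_frame(n); cv2.imwrite(f"pics/{n}0.png",im[:,:,::-1])
    i=vision.camera_info(n); print(n,{k:(v.round(3).tolist() if hasattr(v,'round') and hasattr(v,'tolist') else v) for k,v in i.items()})
    for l in ["week_base","week_knob"]:
        print(l,[(round(d['score'],2),[round(a*b) for a,b in zip(d['box'],[560,420,560,420])]) for d in vision.spot_in(l,n)])
print(env.read_time(),env.read_tcp_pos(),env.read_eef_rot())
E
```

```text
top {'fx': 497.15905799891954, 'fy': 497.15905799891954, 'cx': 281.81954639161114, 'cy': 207.89240217849263, 'R': [[-0.007, -1.0, -0.003], [-0.994, 0.007, -0.111], [0.111, 0.003, -0.994]], 't': [0.128, 0.449, 1.113]}
week_base [(0.91, [230, 127, 320, 201]), (0.77, [90, 192, 176, 270]), (0.71, [183, 235, 271, 309])]
week_knob [(0.82, [89, 197, 160, 269]), (0.77, [189, 238, 251, 307]), (0.64, [236, 127, 304, 194])]
side {'fx': 413.81355442136737, 'fy': 413.81355442136737, 'cx': 271.7262774158672, 'cy': 212.23448206009814, 'R': [[0.867, -0.499, 0.001], [-0.246, -0.429, -0.869], [0.433, 0.753, -0.495]], 't': [-0.354, 0.227, 0.703]}
week_base [(0.63, [155, 165, 216, 199]), (0.61, [260, 194, 329, 245])]
week_knob [(0.92, [163, 163, 217, 190]), (0.86, [259, 193, 327, 231]), (0.78, [153, 196, 216, 238])]
wrist {'fx': 369.92826792104194, 'fy': 369.92826792104194, 'cx': 275.8039500631119, 'cy': 210.5065944220224, 'R': [[0.344, 0.939, -0.001], [0.898, -0.328, 0.294], [0.276, -0.102, -0.956]], 't': [-0.648, -0.037, 0.38]}
week_base [(0.95, [0, 274, 92, 357]), (0.95, [146, 282, 302, 413])]
week_knob [(0.91, [0, 286, 77, 356]), (0.56, [151, 294, 296, 414])]
0.45 [0.22329141 0.61035784 0.23116351] [-5.48021363e-01 -3.09337114e+00  3.43525933e-04]
```

View pics/top0.png

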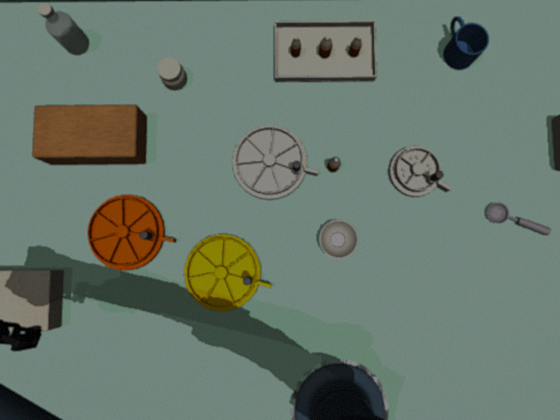

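View pics/side0.png

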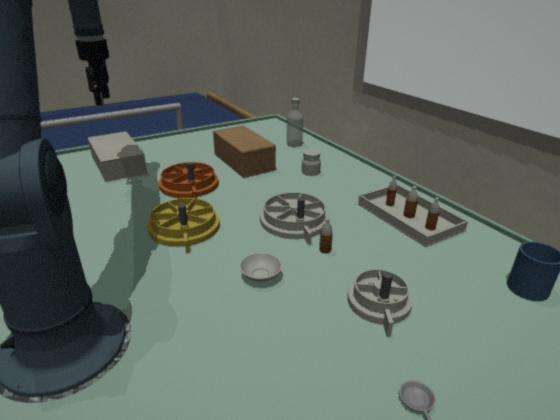

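View pics/wrist0.png

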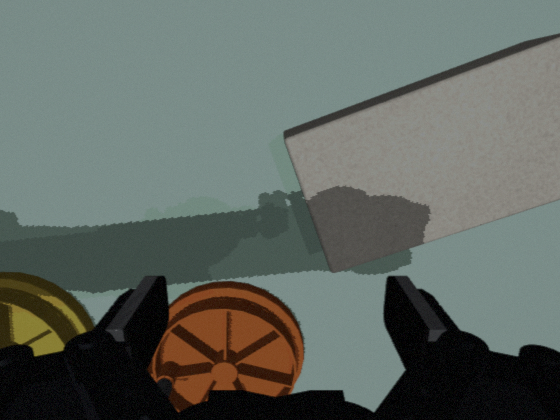

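Candidates in the top view are the white 7-compartment wheel (270,162), the orange one (126,232), the yellow one (222,272) and the small white 4-compartment one (416,171). The description picks the large white wheel at (270,162). Its knob is near (296,167) and its rib near (312,172). A small bottle stands close by the rib at (334,163), so I need to keep clear of it. Next I'll measure and check in a close crop.

```bash
cat > h.py <<'E'
import numpy as np, cv2
def ray(i,u,v,z):
    R=np.array(i['R']);t=np.array(i['t']);c=-R.T@t
    d=R.T@np.array([(u-i['cx'])/i['fx'],(v-i['cy'])/i['fy'],1])
    return c+d*(z-c[2])/d[2]
def proj(i,X):
    p=np.array(i['R'])@np.array(X)+np.array(i['t'])
    return np.array([i['fx']*p[0]/p[2]+i['cx'],i['fy']*p[1]/p[2]+i['cy']])
E
python3 - <<'E'
from rig import vision
from h import *
im=cv2.imread('pics/top0.png'); c=im[110:220,215:355]; cv2.imwrite('pics/crop_top.png',cv2.resize(c,None,fx=5.5,fy=5.4,interpolation=cv2.INTER_CUBIC))
im=cv2.imread('pics/side0.png'); c=im[180:270,245:365]; cv2.imwrite('pics/crop_side.png',cv2.resize(c,None,fx=6,fy=6,interpolation=cv2.INTER_CUBIC))
i=vision.camera_info('top'); s=vision.camera_info('side')
print('center',ray(i,270,162,.03),'knobtop',ray(i,296,167,.098),'rib end',ray(i,318,173,.034),'bottle',ray(i,334,163,.03))
print('side center',ray(s,296,211,.046),'knobtop',ray(s,301,198,.098),'bottle base',ray(s,326,250,0))
E
```

```text
center [0.55586838 0.15158795 0.03      ] knobtop [0.53043418 0.0936625  0.098     ] rib end [0.52860375 0.04173841 0.034     ] bottle [0.55239257 0.00428355 0.03      ]
side center [0.54996103 0.12732014 0.046     ] knobtop [0.54215194 0.09661911 0.098     ] bottle base [0.55630584 0.00771564 0.        ]
```

View pics/crop_top.png

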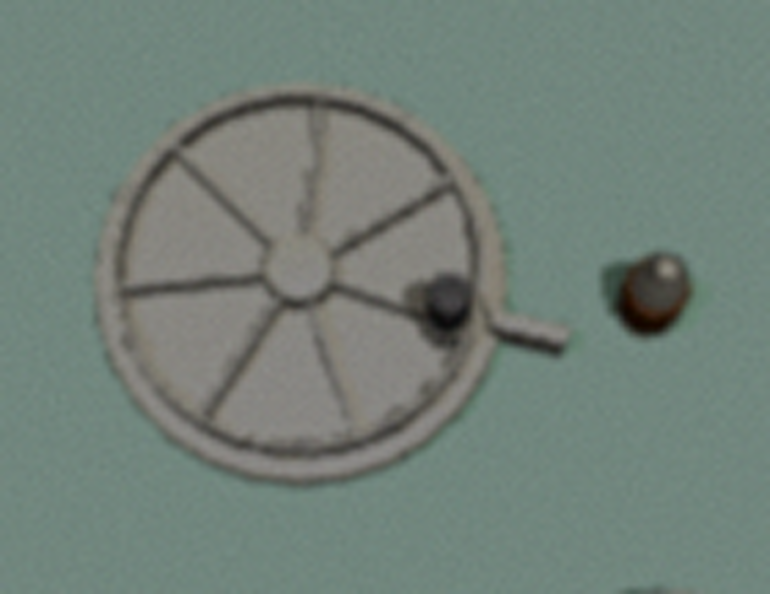

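View pics/crop_side.png

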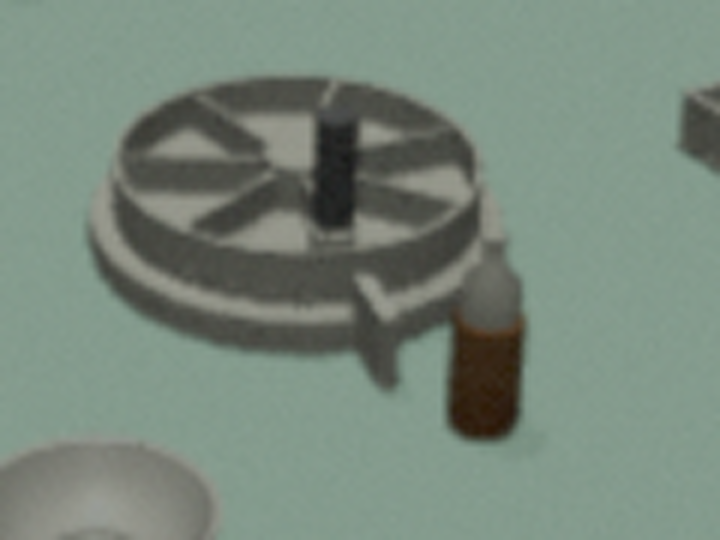

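Crop check: the chosen wheel is white with seven walls, a dark knob at top-view px (296.6,165) and a rib towards (318,172), so it is the right one. The bottle is about 0.15 m from the axis, outside the knob's path. I'll take a closer look with the wrist camera.

```bash
cat >> h.py <<'E'
from scipy.spatial.transform import Rotation as Ro
def att(yaw): # jaw axis y at world angle yaw, z down
    y=np.array([np.cos(yaw),np.sin(yaw),0]);z=np.array([0,0,-1.]);x=np.cross(y,z)
    return Ro.from_matrix(np.c_[x,y,z]).as_rotvec()
E
python3 - <<'E'
from rig import env,vision,inverse_kinematics as ik
from h import *
i=vision.camera_info('top'); s=vision.camera_info('side')
print('c base',ray(i,269.7,163,.012),'hub',ray(i,269.2,159.6,.046),'knob',ray(i,296.6,165,.098),'rib end',ray(i,215+562/5.5,110+338/5.4,.034))
print('side knob',ray(s,245+337/6,180+110/6,.098), 'bottle top h: ')
c=np.array([.556,.152])
for yaw in np.radians([-12,168,-60,30,78]):
    ok=[]
    for a in np.arange(0,360,30):
        p=[*(c+.065*np.array([np.cos(np.radians(a)),np.sin(np.radians(a))])),.059]
        q=ik(p,att(yaw)); ok.append(None if q is None else np.round(q,2)[[0,6]].tolist())
    print(round(np.degrees(yaw)),ok)
E
```

```text
c base [0.55720507 0.15277051 0.012     ] hub [0.55812778 0.15296317 0.046     ] knob [0.53481559 0.09232064 0.098     ] rib end [0.5295636  0.04359628 0.034     ]
side knob [0.54156891 0.09503414 0.098     ] bottle top h: 
-12 [[-0.79, -0.15], [-0.82, -0.22], [-0.86, -0.29], [-0.89, -0.34], [-0.9, -0.37], [-0.88, -0.37], [-0.84, -0.33], [-0.78, -0.26], [-0.74, -0.18], [-0.71, -0.12], [-0.72, -0.1], [-0.75, -0.11]]
168 [[-0.34, 2.65], [-0.37, 2.59], [-0.41, 2.53], [-0.45, 2.49], [-0.47, 2.49], [-0.48, 2.53], [-0.46, 2.59], [-0.43, 2.68], [-0.39, 2.75], [-0.35, 2.78], [-0.33, 2.76], [-0.32, 2.72]]
-60 [[-0.77, -1.01], [-0.8, -1.07], [-0.84, -1.14], [-0.87, -1.19], [-0.9, -1.21], [-0.9, -1.2], [-0.87, -1.15], [-0.83, -1.07], [-0.77, -0.99], [-0.73, -0.94], [-0.72, -0.93], [-0.74, -0.95]]
30 [[-0.7, 0.51], [-0.73, 0.44], [-0.76, 0.37], [-0.79, 0.32], [-0.81, 0.29], [-0.8, 0.31], [-0.77, 0.36], [-0.72, 0.44], [-0.68, 0.51], [-0.65, 0.57], [-0.65, 0.58], [-0.68, 0.57]]
78 [[-0.6, 1.27], [-0.62, 1.19], [-0.65, 1.12], [-0.68, 1.08], [-0.7, 1.06], [-0.71, 1.09], [-0.68, 1.15], [-0.65, 1.23], [-0.6, 1.3], [-0.56, 1.34], [-0.55, 1.34], [-0.58, 1.33]]
```

```bash
python3 - <<'E'
from rig import env,vision,inverse_kinematics as ik
from h import *
w=vision.camera_info('wrist');R=np.array(w['R']);C=-R.T@np.array(w['t'])
T0=Ro.from_rotvec(env.read_eef_rot()).as_matrix();p0=env.read_tcp_pos()
oc=T0.T@(C-p0);od=T0.T@R[2]
yaw=np.radians(-12);T=Ro.from_rotvec(att(yaw)).as_matrix()
z=.27
cc=T@oc;dd=T@od; g=cc+dd*(-(z+cc[2]-.05)/dd[2])
tgt=np.array([.548,.125])
p=np.array([*(tgt-g[:2]),z]);print(p,ik(p,att(yaw)))
env.move_to(p,att(yaw))
print(env.read_time(),env.read_tcp_pos())
i=vision.camera_info('wrist');im=vision.grab_frame('wrist');cv2.imwrite('pics/w1.png',im[:,:,::-1])
np.savez('w1.npz',**{k:np.array(v) for k,v in i.items()})
for l in ["week_base","week_knob"]:
  print(l,[(round(d['score'],2),[round(a*b) for a,b in zip(d['box'],[560,420,560,420])]) for d in vision.spot_in(l,'wrist')])
print(env.read_time())
E
```

```text
[0.55709633 0.15968008 0.27      ] [-0.88436716  0.24398397  0.62697732  1.75296383 -0.15303428  1.19374106
 -0.4243167 ]
2.475 [0.55650266 0.16212624 0.26965683]
week_base [(0.94, [0, 32, 114, 235]), (0.63, [205, 93, 362, 280])]
week_knob [(0.96, [2, 42, 97, 206]), (0.61, [208, 103, 357, 271])]
2.625
```

View pics/w1.png

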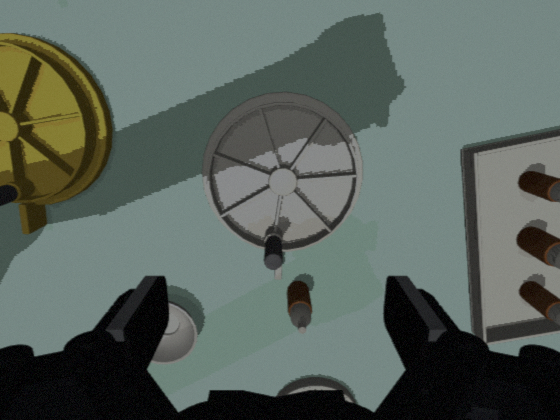

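```bash
python3 - <<'E'
from rig import env,vision
from h import *
im=cv2.imread('pics/w1.png'); c=im[80:345,190:400]
cv2.imwrite('pics/w1c.png',cv2.resize(c,None,fx=2.25,fy=2.25,interpolation=cv2.INTER_CUBIC))
i=vision.camera_info('wrist'); j=np.load('w1.npz')
print(np.abs(np.array(i['t'])-j['t']).max(), env.read_tcp_pos())
print('hub',ray(j,283,181,.046),'knobtop',ray(j,273.5,261,.098),'ribend',ray(j,278,278,.034))
c0=np.array([.5577,.1529])
# overlay
for c0,col in (((.5577,.1529),(0,0,255)),):
  big=cv2.resize(im,None,fx=1.4,fy=1.4)
  for r,z in ((.088,.018),(.078,.046)):
    pts=np.array([proj(j,[c0[0]+r*np.cos(a),c0[1]+r*np.sin(a),z]) for a in np.linspace(0,6.283,90)])*1.4
    cv2.polylines(big,[pts.astype(int)],True,col,1)
  for X in ([.5348,.0923,.098],[.5577,.1529,.046]):
    cv2.circle(big,tuple((proj(j,X)*1.4).astype(int)),4,(255,0,0),1)
cv2.imwrite('pics/w1o.png',big)
E
```

```text
0.0002638098277402412 [0.55672529 0.16126634 0.26977497]
hub [0.56068371 0.15303539 0.046     ] knobtop [0.53836801 0.09196569 0.098     ] ribend [0.53247683 0.04134171 0.034     ]
```

View pics/w1c.png

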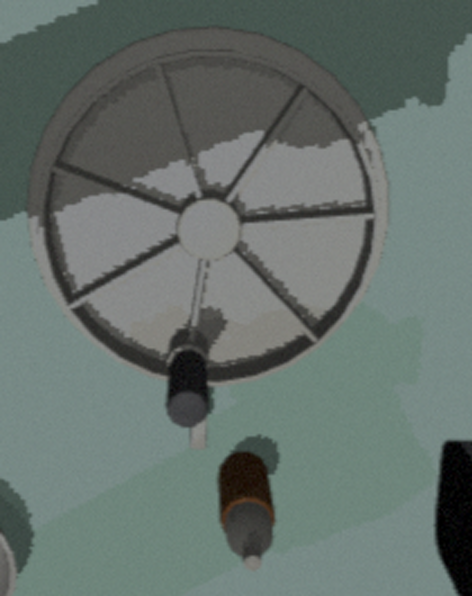

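View pics/w1o.png

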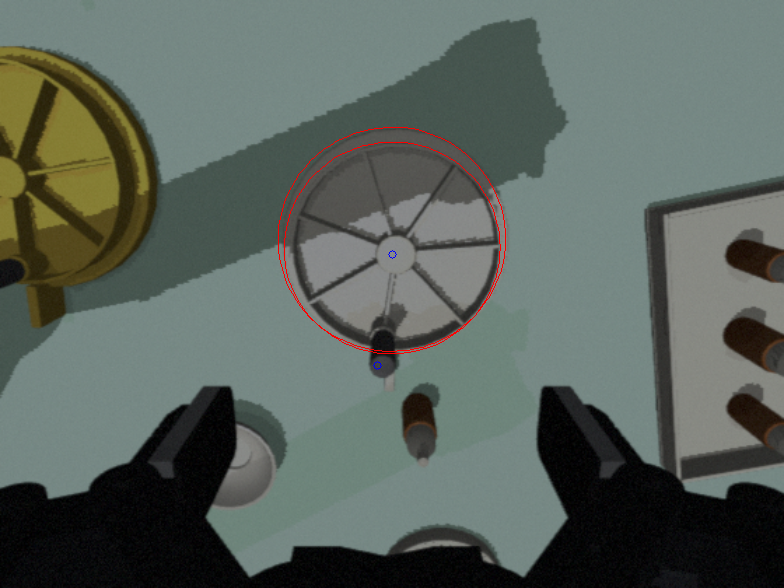

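The wrist view shows the seven-wall white wheel, with the hub at (283,181), the knob top at (273,261) and the rib end at (278,278). It agrees with the top view to about 3 mm, so I'll average the two. Next is the grasp.

```bash
python3 - <<'E'
from rig import env,vision
from h import *
a=att(np.radians(-16)); k=[.5368,.092]
env.move_to([*k,.15],a)
print(env.read_ft_force(),env.read_time())
print(env.move_linear([*k,.060],max_speed=.1,stop_force=8))
env.wait(.2)
print(env.read_tcp_pos(),env.read_ft_force())
env.close_gripper(20)
print(env.read_time(),env.read_gripper_width(),env.read_tcp_pos(),env.read_ft_force())
for n in ('wrist','side'):
  cv2.imwrite(f'pics/{n}2.png',vision.grab_frame(n)[:,:,::-1])
E
```

```text
[-0.07768603 -0.05695213 -0.12419957] 3.2417
False
[0.53741281 0.09218868 0.06071239] [-0.27747786  0.09252352  0.39009065]
5.1167 0.20430920549482623 [0.53697602 0.09194375 0.0601045 ] [-0.40510613 -0.71243945 -0.64694965]
```

View pics/wrist2.png

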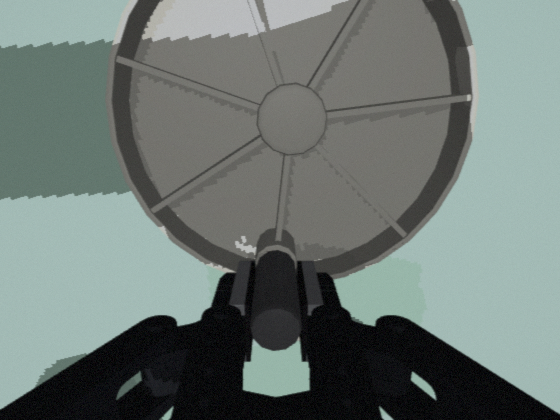

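View pics/side2.png

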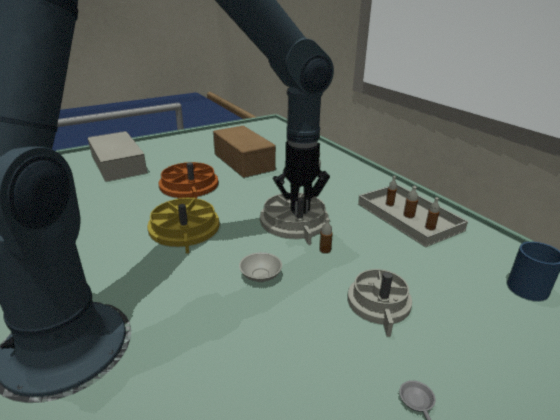

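The knob (275,327 in the wrist view) sits between the pads and the hub is at (292,119). I'll refine the axis from this view, then start turning while watching the force.

```bash
cat > turn.py <<'E'
from rig import env,vision
from h import *
A=att(np.radians(-16))
def turn(c,a_from,a_to,step=15,r=.065,v=.12):
    n=max(1,int(np.ceil(abs(a_to-a_from)/step)))
    for a in np.linspace(a_from,a_to,n+1)[1:]:
        d=np.array([np.cos(np.radians(a)),np.sin(np.radians(a))])
        env.move_linear([*(c+r*d),.060],A,max_speed=v)
        f=np.array(env.read_ft_force()); p=np.array(env.read_tcp_pos())
        print(round(a),'F',f.round(1),'rad %.1f tan %.1f'%(f[:2]@d,f[1]*d[0]-f[0]*d[1]),'err',((p[:2]-c-r*d)*1e3).round(1),'w%.3f'%env.read_gripper_width(),'t%.1f'%env.read_time(),flush=True)
        if np.linalg.norm(f)>50: print('STOP');return
E
python3 - <<'E'
from turn import *
i=vision.camera_info('wrist'); hub=ray(i,292,119,.046); p=np.array(env.read_tcp_pos())
kn=ray(i,275,329,.098); print('hub',hub,'knob by cam',kn,'tcp',p)
off=hub[:2]-p[:2]; print('dist',np.linalg.norm(off), 'dist to camknob',np.linalg.norm(hub[:2]-kn[:2]))
c=p[:2]+off/np.linalg.norm(off)*.065; print(c)
a0=np.degrees(np.arctan2(*(p[:2]-c)[::-1])); print(a0)
np.save('c.npy',[*c,a0])
turn(c,a0,a0-45,step=15,v=.06)
E
```

```text
hub [0.56032327 0.15259162 0.046     ] knob by cam [0.53585536 0.09256934 0.098     ] tcp [0.53702871 0.09196641 0.06012991]
dist 0.06494652926186888 dist to camknob 0.06481783746619474
[0.56034244 0.15264153]
-111.01871428578983
-126 F [-0.3  0.3  2.2] rad -0.1 tan -0.4 err [-0.8  0.9] w0.204 t5.7
-141 F [1.3 0.9 0. ] rad -1.6 tan 0.1 err [-0.3  1. ] w0.206 t6.1
-156 F [ 2.4  1.7 -0.5] rad -2.9 tan -0.6 err [0.2 1.1] w0.200 t6.5
```

```bash
python3 - <<'E'
from turn import *
c0,c1,a0=np.load('c.npy'); turn(np.array([c0,c1]),a0-45,-464,v=.06)
cv2.imwrite('pics/wrist3.png',vision.grab_frame('wrist')[:,:,::-1])
E
```

```text
-171 F [ 3.6  1.3 -2.6] rad -3.8 tan -0.7 err [0.6 0.9] w0.205 t6.9
-185 F [ 4.8  0.4 -3. ] rad -4.8 tan -0.9 err [0.9 1. ] w0.203 t7.4
-200 F [ 5.7 -2.3 -1.7] rad -6.1 tan 0.2 err [1.3 1. ] w0.210 t7.8
-215 F [ 4.5 -2.1 -0.2] rad -5.0 tan -0.8 err [1.4 0.7] w0.200 t8.2
-229 F [ 4.4 -4.8  2.4] rad -6.5 tan -0.2 err [1.5 0.4] w0.206 t8.6
-244 F [ 3.2 -4.3  3.6] rad -5.2 tan -1.0 err [ 1.  -0.1] w0.201 t9.1
-259 F [ 2.3 -4.4  5.1] rad -4.8 tan -1.4 err [ 0.4 -0.3] w0.202 t9.5
-273 F [ 0.6 -4.1  6.3] rad -4.1 tan -0.8 err [-0.3 -0.1] w0.204 t9.9
-288 F [-0.6 -4.7  6.8] rad -4.6 tan -0.9 err [-0.8  0.4] w0.208 t10.3
-303 F [-1.3 -4.5  6.9] rad -4.5 tan -1.4 err [-1.2  1.1] w0.205 t10.8
-317 F [-0.4 -2.   5.9] rad -1.7 tan -1.2 err [-1.1  1.9] w0.205 t11.2
-332 F [-0.1 -0.6  6. ] rad -0.4 tan -0.5 err [-0.5  2.2] w0.202 t11.6
-347 F [ 2.5 -0.3  3.5] rad 2.4 tan -0.9 err [0.5 1. ] w0.203 t12.0
-361 F [ 4.2 -1.5  3.4] rad 4.3 tan -1.4 err [ 0.7 -2.1] w0.201 t12.5
-376 F [ 4.9 -2.3  2.2] rad 5.3 tan -0.8 err [ 0.5 -1.2] w0.208 t12.9
-391 F [ 4.3 -3.7  3.9] rad 5.6 tan -1.0 err [ 0.4 -1. ] w0.205 t13.3
-405 F [ 3.4 -4.   4.5] rad 5.3 tan -0.4 err [ 0.1 -0.9] w0.201 t13.7
-420 F [ 2.3 -3.9  5.1] rad 4.5 tan 0.1 err [-0.5 -1. ] w0.203 t14.2
-435 F [ 0.3 -4.5  6.7] rad 4.4 tan -0.9 err [-1.3 -0.8] w0.205 t14.6
-449 F [-1.1 -4.2  8.5] rad 4.1 tan -1.2 err [-1.9 -0.2] w0.205 t15.0
-464 F [-1.  -3.3  9.1] rad 3.4 tan -0.2 err [-2.4  0.6] w0.201 t15.4
```

View pics/wrist3.png

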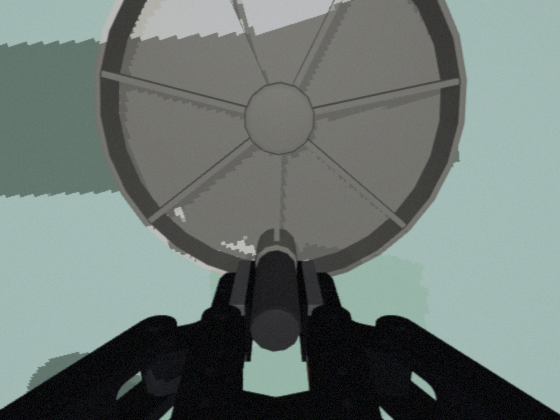

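The turn is done with low forces and the knob (275,328) is still gripped. I'll release, lift straight up, clear the area and check.

```bash
python3 - <<'E'
from turn import *
env.wait(.3); p=np.array(env.read_tcp_pos()); print(p)
env.open_jaws(); env.wait(.2); print(env.read_ft_force(), env.read_gripper_width())
env.move_linear([p[0],p[1],.2],A,max_speed=.1)
env.move_to([.556,.16,.27],att(np.radians(-12))); env.wait(.3)
i=vision.camera_info('wrist');cv2.imwrite('pics/wrist4.png',vision.grab_frame('wrist')[:,:,::-1])
cv2.imwrite('pics/side4.png',vision.grab_frame('side')[:,:,::-1])
np.savez('w4.npz',**{k:np.array(v) for k,v in i.items()})
print(env.read_time(),env.read_ft_force())
E
```

```text
[0.54241892 0.09015046 0.0599668 ]
[-1.03084294  0.41966356  0.24240937] 1.0003696789716483
19.0917 [ 0.62485905  0.59643669 -0.61865323]
```

View pics/wrist4.png

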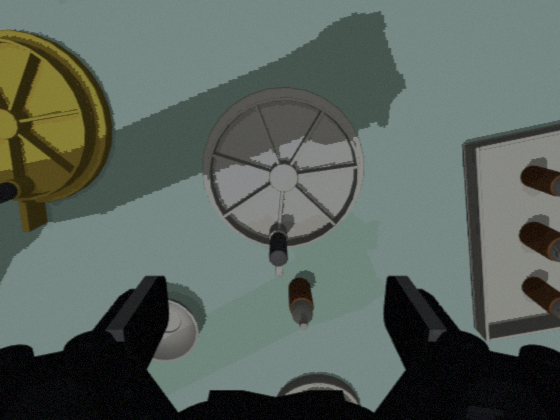

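View pics/side4.png

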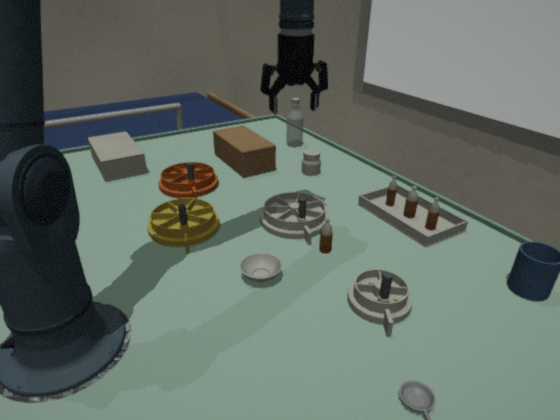

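The wrist picture shows the knob top at (278,256), in line with the hub (284,177) and the rib end (279,273). In the side view the small wheel (381,292) and the bottle (326,238) are unmoved, and the arm is clear. I'll check the angle in numbers and hand in.

```bash
python3 - <<'E'
from turn import *
from rig import finish_job
j=np.load('w4.npz')
h,k,r=ray(j,284,177,.046),ray(j,278.5,257,.098),ray(j,279.5,273,.034)
an=lambda v:np.arctan2(v[1],v[0])
print(h,k,r,'knob cw past rib',an((r-h))-an((k-h)))
print(env.read_time()); finish_job()
E
```

```text
[0.56100858 0.15286789 0.046     ] [0.54197844 0.09132004 0.098     ] [0.53325148 0.04340326 0.034     ] knob cw past rib 0.051531669706513794
19.0917
the job is handed in; nothing more can be done
```

The large white wheel has made one full clockwise turn, its knob is back at the pointer rib, and the job is handed in. I gripped the knob at 20 N, took it round to the rib (about 353°, since it started slightly past the rib), then let go and lifted clear.

- **Final position:** the last wrist picture puts the knob about 0.05 rad clockwise of the rib, so the joint is at roughly 6.33 rad, inside the 5.98–6.59 window. This comes from the image; I had no direct joint reading.
- **Release and forces:** the gripper is fully open and about 0.27 m up, touching nothing. Tool force readings after each step of the turn stayed below 10 N.
- **Other things:** the small wheel and the bottle beside the rib look unmoved in the side picture.
- **Time:** 19.1 s of the allowed 43 s.
- **Disagreement between checks:** the top and wrist cameras differed by about 3 mm on where the wheel was. I settled that with a close wrist view after gripping. No check failed.

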